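# Clear the front row, fetch the pill box, put the row back

### The job

The lilac pill box lies on the lowest clear tray behind the glass tumbler, the wooden massage roller and the chrome denture brush. First move all three upright onto the empty clear side tray, leaving the pill box where it is; then lay the pill box, lids up, on the centre of the bamboo board, lengthwise along it, and only after that stand the three back upright on the lowest tray, each exactly where it stood at the start. Let nothing topple and leave the soap dish, the cream jar and the rinse bottle where they are.

Things in the scene. Friction and masses are not known exactly. Their poses are not given: they have to be found in the camera images.
- tumbler: Upright clear glass tumbler, 95 mm tall, outer diameter 55 mm at the foot to 58 mm at the rim, open at the top, wall 3 mm, about 0.18 kg. Origin at the centre of its underside, z up. One of three things that stand in a row in front of (nearer the robot than) the pill box, about 75 mm from centre to centre, in any order. Can be gripped across its outside near z = 70 mm.
- massage_roller: Wooden massage roller with ribs, a plain cylinder standing on its flat end: 100 mm tall, diameter 45 mm, about 0.14 kg. Origin at the centre of its underside, z up. Can be gripped near z = 72 mm.
- denture_brush: Chrome denture brush standing upright, fixed in its round white ceramic foot (one piece), 112 mm tall, about 0.18 kg, heavy at the foot. Foot: diameter 56 mm, 30 mm high. Round handle of 14 mm diameter from z = 30 to 85 mm, brush head (13 mm along x) from there to the top. The bristles stick out to +y, to 15 mm from the axis, so the handle is best gripped near z = 72 mm with the fingers closing along the brush's x axis. Origin at the centre of the foot's underside, z up.
- pill_box: Lilac seven-lid pill box lying flat, 36 mm (x) by 176 mm (y, its length) by 28 mm high, about 0.12 kg. Origin at the centre of its underside, z up (lids on top). It lies behind the row, with its length along the row, the nearest things of the row only 5 to 20 mm from its front. Grip it across its 36 mm width once the row is cleared.
- tier_rack: Fixed stepped stack of three clear acrylic trays. Origin under the centre of the lowest tray, which measures 230 mm (x) by 270 mm (y), floor top 4 mm above the origin, rim top 10 mm. The row stands at about x = -38 mm, the pill box at about x = +30 mm in this frame; x points away from the robot, y along the row. The second tier (x = 137 to 237 mm, rim top 66 mm) carries the soap dish and the cream jar; the third (x = 241 to 311 mm, rim top 120 mm) is empty.
- side_tray: Fixed empty clear acrylic side tray, 220 mm (x) by 190 mm (y), floor top 4 mm above the origin, rim 4 mm thick with its top at 10 mm. Origin under its centre. On the left or the right of the tier rack. It has room for all three, for example about 100 mm apart along x and 80 mm apart along y.
- bamboo_board: Fixed flat bamboo board without a rim, 110 mm (x) by 230 mm (y, its length) by 8 mm thick, on the other side of the tier rack. Origin at the centre of its underside; its top is 8 mm above.
- soap_dish: Bystander: white ceramic soap dish with a soap bar, 60 by 100 mm, 26 mm high, on the second tier. Origin at the centre of its underside. Leave it where it is.
- cream_jar: Bystander: small amber glass jar with a white cap, diameter 50 mm, 40 mm high, on the second tier. Origin at the centre of its underside. Leave it where it is.
- rinse_bottle: Bystander: green glass rinse bottle, diameter 54 mm, 150 mm tall, standing on the vanity top beyond the left-hand tray or board. Origin at the centre of its underside. Leave it where it is.

How it is judged:
By the outcome, as a careful person would: the job done as asked, in the order asked, and still so for the second after the job is handed in, with the robot touching nothing.
It also fails if it takes over 144 s, if anything falls off the work surface, if the arm or the gripper's body presses on something with over 40 N, if the wrist force passes 120 N, or if a joint passes its speed limit or range.

### The arm

A 6-joint arm with a two-finger parallel gripper is mounted at the origin on the work surface. World frame = base frame: x ahead of the robot, y to its left, z up, the work surface at z = 0. Lengths are in m, angles in rad, forces in N, time in s.
With the tool pointing down it reaches from about 0.325 to 0.9 m from the base axis. Payload 3.5 kg.
Tool frame: the origin (TCP) lies at the very end of the fingers, on their centre line; the grasp point (between the pads) lies 19 mm behind it; z points along the fingers, x is the direction in which the jaws open and shut, and the axes are right-handed (so a half turn about z gives the same grasp; the last joint's range is limited). The gripper opens to 85 mm and grips with 20 to 120 N. Pads are 22 mm wide; open, the fingers measure 114 mm over their backs; the gripper's body (76 mm by 85 mm) begins 54 mm behind the grasp point. The pads swing forward as they close: fully open they stand 13 mm farther back than shut.
Start: joints at [1.029, 0.276, -0.026, 1.268, 0, 1.467], TCP at [0.266, 0.566, 0.231] pointing down, gripper open.
Joint ranges: [-3.12, 3.12], [-0.85, 1.88], [-1.08, 1.24], [-1.95, 2.15], [-1.57, 1.53], [-3.14, 3.14]. Speed limits (rad/s): [2.57, 2.57, 3.14, 3.14, 3.14, 3.14].

### API

Orientations are given as a unit quaternion [x, y, z, w].
In Python, from bench import ctrl, cams gives the robot as it stands. The module is installed in compiled form; this text tells all that it offers.
- The arm moves only by the tool carry_out, never from a script. Its argument "targets" is a list of rows, each a list of 4 numbers: the shift along the tool's x, y, z in mm, then the turn about the tool's z in degrees. A call has 1 to 20 rows; each row shifts and turns the commanded pose from where the row before left it, along the tool's axes as they then stand; what a row does not reach is not made up. A row lasts 1/12 s, in which the tool goes at most 41.7 mm and 7.16 degrees, less where a joint would pass 70% of its speed; a pose out of reach is approached as far as the arm can. A call is refused whole if a number of a shift passes 41.7 or a number of a turn 7.16, either way. A call with a gripper value outside its range is refused whole. "claw" is the closure, from 0 (fully open) to 1 (shut), set as the call begins (left out, the last holds). The fingers move at their own pace and stop on an object; the grip force is fixed at half the most. Time passes only in rows, so rows that do not move let the fingers close. It gives the time, the measured TCP pose, the force and the opening at its end, in the units of the state.
- ctrl.observe(): the state, without advancing time (a new reading comes with each control period).
- cams.get_image(name): name is "scene" or "top" or "wrist"; returns a dict with "pixels" (400x640x3 uint8, red, green, blue), "fx", "fy", "cx", "cy" (pixels), "extrinsics" (4x4, takes a point from camera to world coordinates); the wrist camera has in their place "mount" (4x4, takes a point from camera to tool coordinates, whose origin is the TCP and whose axes are the tool frame's). Camera axes: x right, y up, looking along -z (the intrinsics and any distortion apply to the point x, -y, -z); pixel columns grow to the right and rows downward; lengths in m; the calibration is good to about 2 mm. A picture is of the moment at which its call begins: read the wrist's pose just before it. There is no depth.
- ctrl.finish_job(): hands the job in, once; it reports no verdict.
Trained networks look in the newest picture that a camera, given by its name, has taken for a name from the list of things; names that differ only in an ending like _2 or _b are one class to them, and where a whole thing is asked for, a point or a joint stands for the part that bears it (a point fixed in the world has none). Each returns a list of dicts, best first, with "score" (0 to 1); they miss things now and then, are a little off and sometimes report something else, mostly with a low value. They report only what shows in the picture. A call takes as long as a camera call.
- cams.search_frame(target, camera): "centre" ([column, row] in pixels, amid what is visible of it).
The state is a dict: "t": time; "joints": joint angles; "qd": joint speeds; "joint_efforts": joint torques, N m; "ee_pos": TCP position; "ee_rot": TCP orientation; "ft_force": force on the tool from outside, world axes, zero at the start; "wrist_torque": the same for the moment, N m; "opening": finger opening in m.
Only numpy, scipy, OpenCV 4.12 (cv2) and the standard library are available. Lean on these libraries where they do the work, as an engineer would, in place of code of your own. Each camera call takes 0.05 s, during which the arm holds its last target. There are 200 camera calls.

## Working session

There is one attempt and no reset: what is moved stays moved. The work goes in short steps, Python scripts to look and compute and a tool call to move; the robot and the scene stay as the last step left them, time stands still between calls to the robot, and variables do not carry over. Pictures are saved under pics/ and viewed, about 12 in all and at most 16, crops included, and the job is handed in when it is done.

Besides the shell and the picture viewer there is one more tool, called in YAML: its name, and indented under it one key for each argument. carry_out: Moves the arm, as the interface text tells. Its arguments: {"type":"object","properties":{"targets":{"type":"array"},"claw":{"type":"number"}},"required":["targets"]}

```bash
mkdir -p pics; ls; cat > h.py <<'E'
import numpy as np, cv2
from bench import ctrl, cams
from scipy.spatial.transform import Rotation as R
def ray(im,px,st=None):
    if 'extrinsics' in im: T=np.array(im['extrinsics'])
    else:
        W=np.eye(4);W[:3,:3]=R.from_quat(st['ee_rot']).as_matrix();W[:3,3]=st['ee_pos'];T=W@np.array(im['mount'])
    d=np.array([(px[0]-im['cx'])/im['fx'],-(px[1]-im['cy'])/im['fy'],-1])
    return T[:3,3],T[:3,:3]@d
def onz(im,px,z,st=None):
    o,d=ray(im,px,st);return o+d*(z-o[2])/d[2]
def proj(im,P,st=None):
    o,_=ray(im,(0,0),st)
    if 'extrinsics' in im: Rm=np.array(im['extrinsics'])[:3,:3]
    else: Rm=R.from_quat(st['ee_rot']).as_matrix()@np.array(im['mount'])[:3,:3]
    c=Rm.T@(np.array(P)-o)
    return np.array([im['cx']+im['fx']*c[0]/-c[2], im['cy']-im['fy']*c[1]/-c[2]])
def shot(n,f=None):
    st=ctrl.observe();im=cams.get_image(n)
    if f: cv2.imwrite('pics/'+f,cv2.cvtColor(im['pixels'],cv2.COLOR_RGB2BGR))
    return st,im
names=['tumbler','massage_roller','denture_brush','pill_box','tier_rack','side_tray','bamboo_board','soap_dish','cream_jar','rinse_bottle']
E
python3 - <<'E'
from h import *
np.set_printoptions(precision=4,suppress=True)
print(ctrl.observe())
for c in ('top','scene'):
    st,im=shot(c,c+'0.png')
    print(c,{k:(np.array(v) if k!='pixels' else 0) for k,v in im.items()})
    for n in names:
        print(n,[(np.round(r['centre'],1),round(r['score'],2),np.round(onz(im,r['centre'],.02),3)) for r in cams.search_frame(n,c)[:2]])
E
```

```text
pics
{'t': 0.0, 'joints': array([ 1.0286,  0.2772, -0.0279,  1.268 , -0.    ,  1.4674]), 'qd': array([ 0.0015, -0.0001, -0.0001, -0.0007, -0.0017, -0.0004]), 'joint_efforts': array([ -0.0003, -44.5505,  29.5204,   0.0163,  -0.0002,   0.    ]), 'ee_pos': array([0.2651, 0.5651, 0.2301]), 'ee_rot': array([ 0.844 ,  0.5363, -0.001 ,  0.0005]), 'ft_force': array([-0.6854, -0.2916, -0.3034]), 'wrist_torque': array([-0.0384,  0.0084,  0.0327]), 'opening': 0.08545791193609187}
top {'pixels': 0, 'fx': array(471.0494), 'fy': array(471.0494), 'cx': array(320.7368), 'cy': array(198.169), 'extrinsics': array([[ 0.0129,  0.9853, -0.1702,  0.4191],
       [-0.9999,  0.0128, -0.0015,  0.021 ],
       [ 0.0007,  0.1702,  0.9854,  1.0921],
       [ 0.    ,  0.    ,  0.    ,  1.    ]])}
tumbler [(array([347.5, 229. ]), 0.9, array([ 0.534, -0.039,  0.02 ]))]
massage_roller [(array([313.9, 228.7]), 0.72, array([0.533, 0.037, 0.02 ]))]
denture_brush [(array([284.7, 235.4]), 0.73, array([0.517, 0.104, 0.02 ])), (array([194.2, 253.9]), 0.4, array([0.473, 0.307, 0.02 ]))]
pill_box [(array([309. , 203.8]), 0.
[... 1076 characters left out ...]
[(array([362.2, 203.8]), 0.57, array([0.528, 0.103, 0.02 ])), (array([338.9, 188. ]), 0.49, array([0.513, 0.02 , 0.02 ]))]
pill_box [(array([333.2, 211.9]), 0.71, array([0.592, 0.043, 0.02 ]))]
tier_rack [(array([310.6, 240. ]), 0.91, array([0.699, 0.03 , 0.02 ]))]
side_tray [(array([437.1, 224.7]), 0.65, array([0.488, 0.312, 0.02 ])), (array([337. , 188.4]), 0.48, array([0.517, 0.016, 0.02 ]))]
bamboo_board [(array([253.7, 139.4]), 0.85, array([ 0.481, -0.296,  0.02 ]))]
soap_dish [(array([323.5, 259.4]), 0.63, array([0.731, 0.087, 0.02 ]))]
cream_jar []
rinse_bottle [(array([397. , 289.1]), 0.75, array([0.712, 0.287, 0.02 ])), (array([253.6, 141.4]), 0.37, array([ 0.488, -0.292,  0.02 ]))]
```

```bash
python3 - <<'E'
import cv2
a=cv2.imread('pics/top0.png'); c=a[90:310,140:520]
cv2.imwrite('pics/top0c.png',cv2.resize(c,None,fx=2.1,fy=2.1,interpolation=cv2.INTER_CUBIC))
E
```

```text
(no output)
```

View pics/top0c.png

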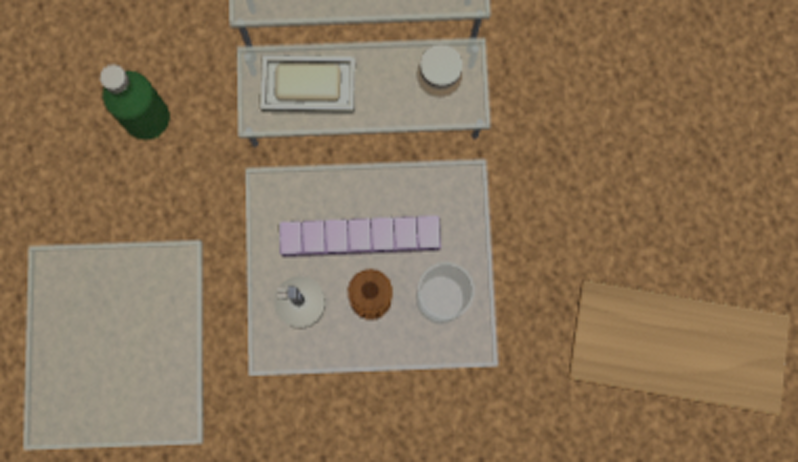

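View pics/scene0.png

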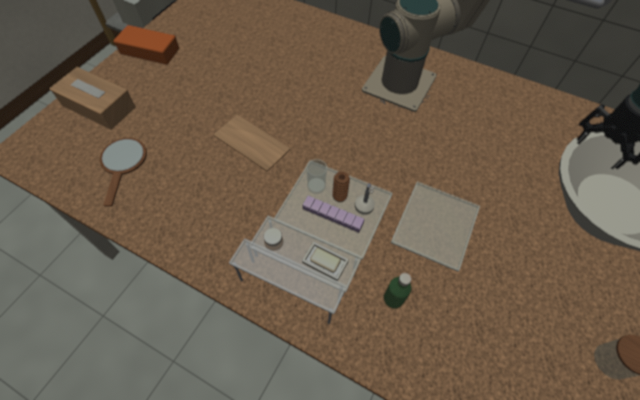

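The top view shows, left to right, the brush (bristles to the left), the roller and the tumbler, with the pill box behind them. The side tray is on the left and the board, slightly turned, on the right.

```bash
python3 - <<'E'
from h import *
np.set_printoptions(precision=4,suppress=True)
st,im=shot('top')
f=lambda p,z:onz(im,(p[0]/2.1+140-.25,p[1]/2.1+90-.25),z)
for n,ps,z in [('rack',[(247,169),(486,160),(497,366),(248,375)],.01),('side',[(30,247),(201,241),(202,442),(25,449)],.01),('board',[(583,281),(790,315),(779,413),(571,379)],.008),('pill',[(279,222),(438,216),(440,248),(280,255)],.032)]:
    P=np.array([f(p,z) for p in ps])
    d=P[1]-P[0]+P[2]-P[3]; e=P[0]-P[3]+P[1]-P[2]
    print(n,P.mean(0),'len',np.linalg.norm(d)/2,np.linalg.norm(e)/2,'yaw',np.degrees(np.arctan2(d[0],-d[1])))
print('brush',f((301,303),.034),'head',f((293,293),.11),'roller',f((370,290),.104),'tumb',f((444,291),.099))
E
```

```text
rack [0.5633 0.0337 0.01  ] len 0.2691442325735932 0.22904921005010362 yaw 2.8744381370940557
side [0.4749 0.3098 0.01  ] len 0.18902380041783037 0.2181533723361454 yaw 2.867858072624754
board [ 0.4792 -0.3065  0.008 ] len 0.22727061185658082 0.10768763361421486 yaw -8.58841964130234
pill [0.5936 0.045  0.032 ] len 0.17334815422124045 0.03581537125801971 yaw 3.1090342225956564
brush [0.5189 0.1062 0.034 ] head [0.5216 0.1083 0.11  ] roller [0.5262 0.0318 0.104 ] tumb [ 0.5267 -0.0428  0.099 ]
```

carry_out:
  targets:
    - [0,0,-5,6.9]
    - [0,0,-5,6.9]
    - [0,0,-5,6.9]
    - [0,0,-5,6.9]
    - [0,0,-5,6.9]
    - [0,0,-5,6.9]
    - [0,0,-5,6.9]
    - [0,0,-5,6.9]
    - [0,0,-5,6.9]
    - [10,30,0,0]
    - [10,30,0,0]
    - [10,30,0,0]
    - [10,30,0,0]
    - [10,30,0,0]
    - [10,30,0,0]
    - [10,30,0,0]
    - [10,30,0,0]
    - [10,30,0,0]
    - [10,30,0,0]
    - [10,30,0,0]

```text
t: 2.82
ee_pos: [0.3916, 0.24, 0.2765]
ee_rot: [1.0, 0.024, 0.0, -0.0]
ft_force: [0.6, 0.1, 0.1]
opening: 0.085
```

```bash
cat >> h.py <<'E'
def th(st):
    x=R.from_quat(st['ee_rot']).as_matrix()[:,0];return np.degrees(np.arctan2(x[1],x[0]))
def go(x,y,z,t):
    st=ctrl.observe();a=np.radians(t);d=(np.array([x,y,z])-st['ee_pos'])*1000
    print('to',(x,y,z,t),'shift',np.round([d[0]*np.cos(a)+d[1]*np.sin(a),d[0]*np.sin(a)-d[1]*np.cos(a),-d[2]],1),'turn',round(th(st)-t,2))
def show():
    st=ctrl.observe();print('t',round(st['t'],2),'p',np.round(st['ee_pos'],4),'th',round(th(st),2),'rot',np.round(st['ee_rot'],4),'F',np.round(st['ft_force'],1),'open',round(st['opening'],4))
E
python3 - <<'E'
from h import *
show();go(.49,.035,.30,3); print(cams.get_image('wrist')['mount'])
E
```

```text
t 2.82 p [0.3916 0.24   0.2765] th 2.77 rot [ 9.997e-01  2.420e-02  3.000e-04 -1.000e-04] F [0.6 0.1 0.1] open 0.085
to (0.49, 0.035, 0.3, 3) shift [ 87.6 209.9 -23.5] turn -0.23
[[ 9.99999923e-01  3.13691074e-06  3.91996059e-04 -1.24893943e-03]
 [ 1.22679600e-04 -9.52243050e-01 -3.05341052e-01 -7.77297795e-02]
 [ 3.72317695e-04  3.05341077e-01 -9.52242977e-01 -1.42949532e-01]
 [ 0.00000000e+00  0.00000000e+00  0.00000000e+00  1.00000000e+00]]
```

carry_out:
  targets:
    - [12,30,-4,0]
    - [12,30,-4,0]
    - [12,30,-4,0]
    - [12,30,-4,0]
    - [12,30,-4,0]
    - [12,30,-4,0]
    - [12,30,0,0]
    - [4,0,0,0]
    - [0,0,0,0]

```text
t: 3.62
ee_pos: [0.4903, 0.0347, 0.3003]
ee_rot: [1.0, 0.022, 0.0, -0.0]
ft_force: [-0.3, 0.3, 0.2]
opening: 0.0857
```

```bash
python3 - <<'E'
from h import *
show();st,im=shot('wrist','w1.png')
for n in names[:4]: print(n,[(np.round(r['centre'],1),round(r['score'],2)) for r in cams.search_frame(n,'wrist')[:2]])
E
```

```text
t 3.62 p [0.4903 0.0347 0.3003] th 2.57 rot [ 9.997e-01  2.240e-02  2.000e-04 -1.000e-04] F [-0.3  0.3  0.2] open 0.0857
tumbler [(array([345.8, 224.2]), 0.55)]
massage_roller [(array([347.8, 168.7]), 0.96)]
denture_brush [(array([346.2, 103.4]), 0.71)]
pill_box [(array([393.4, 149.9]), 0.58)]
```

View pics/w1.png

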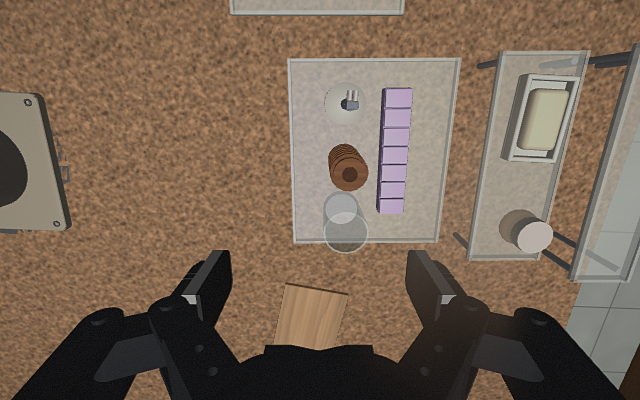

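```bash
python3 - <<'E'
import cv2
a=cv2.imread('pics/w1.png'); c=a[70:260,280:470]
cv2.imwrite('pics/w1c.png',cv2.resize(c,None,fx=3.1,fy=3.1,interpolation=cv2.INTER_CUBIC))
E
```

```text
(no output)
```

View pics/w1c.png

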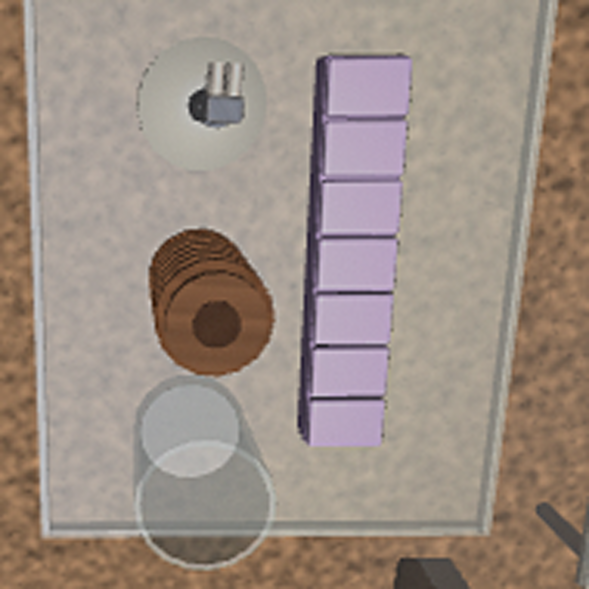

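```bash
python3 - <<'E'
from h import *
np.set_printoptions(precision=4,suppress=True)
st,im=shot('wrist'); print(im['fx'])
f=lambda p,z:onz(im,(p[0]/3.1+280-.35,p[1]/3.1+70-.35),z,st)
print('brush foot',f((202,104),.030),'head',f((225,105),.116),'brtips',f((217,66),.116),f((234,66),.116))
print('roller top',f((217,323),.104),'tumb rim',f((204,504),.099),'foot',f((189,431),.009))
for p in [(328,57),(411,57),(384,445),(309,443)]: print('pill',f(p,.032))
# predicted circles check
for n,c,r,z in [('roller',(.526,.032),.0225,.104),('rim',(.527,-.043),.029,.099),('foot',(.519,.106),.028,.034)]:
    for a in (0,90,180,270):
        q=proj(im,[c[0]+r*np.cos(np.radians(a)),c[1]+r*np.sin(np.radians(a)),z],st); print(n,a,np.round((q+.35-[280,70])*3.1,0))
E
```

```text
301.2836680130506
brush foot [0.5182 0.1098 0.03  ] head [0.5187 0.1109 0.116 ] brtips [0.515  0.1231 0.116 ] [0.5206 0.1233 0.116 ]
roller top [0.5235 0.0329 0.104 ] tumb rim [ 0.525  -0.0433  0.099 ] foot [ 0.5254 -0.0455  0.009 ]
pill [0.5688 0.1311 0.032 ]
pill [0.6032 0.1328 0.032 ]
pill [ 0.6155 -0.0394  0.032 ]
pill [ 0.5801 -0.0402  0.032 ]
roller 0 [283. 329.]
roller 90 [228. 266.]
roller 180 [163. 323.]
roller 270 [218. 383.]
rim 0 [281. 507.]
rim 90 [215. 436.]
rim 180 [137. 500.]
rim 270 [203. 568.]
foot 0 [270. 117.]
foot 90 [209.  43.]
foot 180 [138. 110.]
foot 270 [199. 181.]
```

```bash
python3 - <<'E'
from h import *
go(.5185,.108,.14,2.9)
E
```

```text
to (0.5185, 0.108, 0.14, 2.9) shift [ 33.4 -69.4 160.3] turn -0.04
```

carry_out:
  targets:
    - [6,-12,26,0]
    - [6,-12,26,0]
    - [6,-12,26,0]
    - [5,-12,26,0]
    - [5,-12,26,0]
    - [5,-9,24,0]
    - [0,0,6,0]
    - [0,0,0,0]
    - [0,0,0,0]

```text
t: 4.67
ee_pos: [0.5187, 0.1067, 0.1409]
ee_rot: [1.0, 0.025, -0.0, 0.0]
ft_force: [-0.2, 0.1, 0.8]
opening: 0.0855
```

```bash
python3 - <<'E'
from h import *
show();st,im=shot('wrist')
a=cv2.cvtColor(im['pixels'],cv2.COLOR_RGB2BGR)
for p,c in [((.5185,.108,.116),(0,0,255)),((.5185,.108,.034),(255,0,0)),((.5185,.108,.057),(0,255,255))]:
    q=proj(im,p,st);print(q);cv2.circle(a,tuple(int(v) for v in np.round(q)),2,c,-1)
g=st['ee_pos'];q=proj(im,g,st);cv2.drawMarker(a,tuple(int(v) for v in q),(0,255,0))
cv2.imwrite('pics/w2.png',a)
E
```

```text
t 4.67 p [0.5187 0.1067 0.1409] th 2.81 rot [ 9.997e-01  2.450e-02 -1.000e-04  1.000e-04] F [-0.2  0.1  0.8] open 0.0855
[320.28961883 229.92371821]
[319.76228209 190.43748759]
[319.87546875 198.91274509]
```

View pics/w2.png

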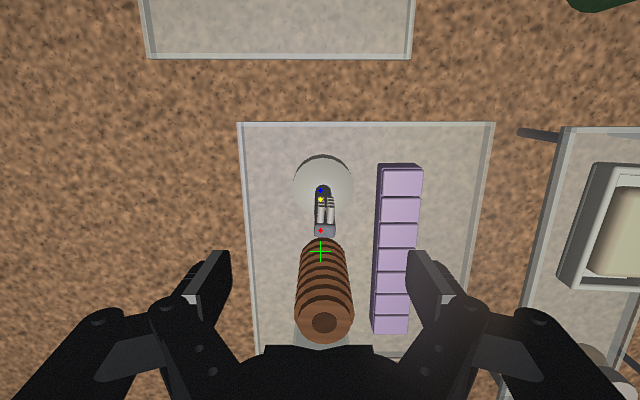

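carry_out:
  targets:
    - [2.5,-1,14,0]
    - [0,0,14,0]
    - [0,0,14,0]
    - [0,0,14,0]
    - [0,0,14,0]
    - [0,0,14,0]
    - [0,0,0,0]
    - [0,0,0,0]

```text
t: 5.38
ee_pos: [0.5219, 0.1072, 0.0574]
ee_rot: [1.0, 0.024, 0.001, 0.0]
ft_force: [0.7, -0.6, -0.6]
opening: 0.0855
```

```bash
python3 - <<'E'
from h import *
show();st,im=shot('wrist','b_open.png')
E
```

```text
t 5.38 p [0.5219 0.1072 0.0574] th 2.72 rot [9.997e-01 2.380e-02 5.000e-04 0.000e+00] F [ 0.7 -0.6 -0.6] open 0.0855
```

carry_out:
  targets:
    - [0,0,0,0]
    - [0,0,0,0]
    - [0,0,0,0]
    - [0,0,0,0]
    - [0,0,0,0]
    - [0,0,0,0]
    - [0,0,0,0]
    - [0,0,0,0]
    - [0,0,0,0]
    - [0,0,0,0]
    - [0,0,0,0]
    - [0,0,0,0]
  claw: 1

```text
t: 6.43
ee_pos: [0.5216, 0.1076, 0.0565]
ee_rot: [1.0, 0.024, 0.0, -0.0]
ft_force: [-0.3, 0.9, 1.1]
opening: 0.0124
```

```bash
python3 - <<'E'
from h import *
show();st,im=shot('wrist','b_shut.png')
a=cv2.imread('pics/b_open.png');b=cv2.imread('pics/b_shut.png')
c=np.hstack([a[100:380,220:420],b[100:380,220:420]])
cv2.imwrite('pics/b2.png',cv2.resize(c,None,fx=2,fy=2))
E
```

```text
t 6.43 p [0.5216 0.1076 0.0565] th 2.76 rot [ 9.997e-01  2.410e-02  2.000e-04 -0.000e+00] F [-0.3  0.9  1.1] open 0.0124
```

View pics/b2.png

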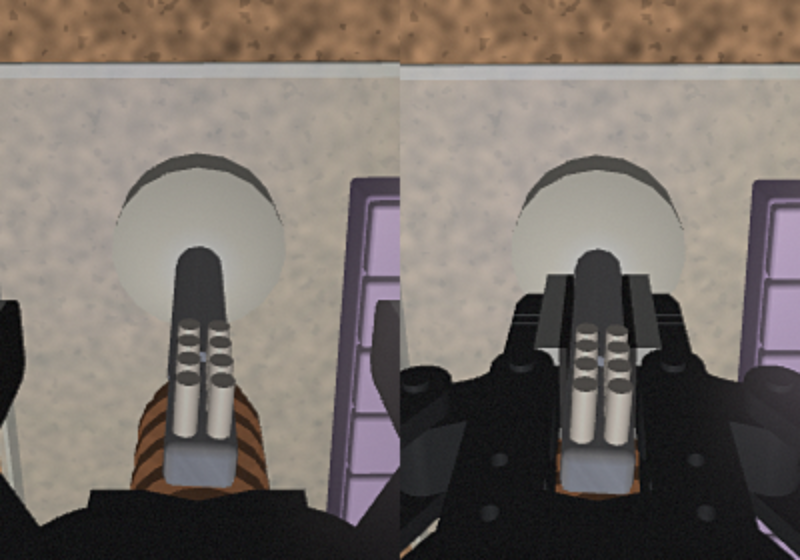

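Brush held, and the object did not shift visibly on closing. Next: lift it and carry it to the side tray.

carry_out:
  targets:
    - [0,0,-6,0]
    - [0,0,-18,0]
    - [0,0,-24,0]
    - [0,0,-24,0]
    - [0,0,-24,0]
    - [0,0,-24,0]
    - [0,0,-24,0]
    - [1,-12,0,0]
    - [1,-24,0,0]
    - [1,-24,0,0]
    - [2,-24,0,0]
    - [2,-24,0,0]
    - [2,-24,0,0]
    - [1,-24,0,0]
    - [1,-24,0,0]
    - [1,-24,0,0]
    - [1,-24,0,0]
    - [0,-16,0,0]
    - [0,0,0,0]
    - [0,0,0,0]

```text
t: 8.15
ee_pos: [0.5217, 0.3522, 0.1992]
ee_rot: [1.0, 0.025, -0.001, 0.001]
ft_force: [-0.1, -0.3, -1.5]
opening: 0.0125
```

```bash
python3 - <<'E'
from h import *
show();go(.523,.3525,.058,2.9)
E
```

```text
t 8.15 p [0.5217 0.3522 0.1992] th 2.85 rot [ 9.997e-01  2.490e-02 -9.000e-04  8.000e-04] F [-0.1 -0.3 -1.5] open 0.0125
to (0.523, 0.3525, 0.058, 2.9) shift [  1.3  -0.2 141.2] turn -0.05
```

carry_out:
  targets:
    - [0,0,24,0]
    - [0,0,24,0]
    - [0,0,24,0]
    - [0,0,24,0]
    - [0,0,22,0]
    - [0,0,12,0]
    - [0,0,6,0]
    - [0,0,4,0]
    - [0,0,2,0]
    - [0,0,1,0]
    - [0,0,0,0]
    - [0,0,0,0]
    - [0,0,0,0]

```text
t: 9.23
ee_pos: [0.5233, 0.3523, 0.0583]
ee_rot: [1.0, 0.024, 0.001, -0.0]
ft_force: [0.3, -0.2, -1.7]
opening: 0.0126
```

carry_out:
  targets:
    - [0,0,0,0]
    - [0,0,0,0]
    - [0,0,0,0]
    - [0,0,0,0]
    - [0,0,0,0]
    - [0,0,0,0]
    - [0,0,0,0]
    - [0,0,0,0]
    - [0,0,0,0]
    - [0,0,-10,0]
    - [0,0,-20,0]
    - [0,0,-28,0]
    - [0,0,-28,0]
    - [0,0,-28,0]
    - [0,0,-28,0]
  claw: 0

```text
t: 10.48
ee_pos: [0.5225, 0.3518, 0.2015]
ee_rot: [1.0, 0.024, 0.0, -0.0]
ft_force: [1.1, 0.6, -0.7]
opening: 0.0851
```

```bash
python3 - <<'E'
from h import *
show();st,im=shot('wrist','b_placed.png');print(cams.search_frame('denture_brush','wrist')[:1]);go(.525,.033,.20,2.9)
E
```

```text
t 10.48 p [0.5225 0.3518 0.2015] th 2.76 rot [ 9.997e-01  2.410e-02  2.000e-04 -1.000e-04] F [ 1.1  0.6 -0.7] open 0.0851
[{'centre': [317.8, 173.0], 'score': 0.88}]
to (0.525, 0.033, 0.2, 2.9) shift [-17.4 320.4   6.6] turn -0.14
```

carry_out:
  targets:
    - [-1,10,0,0]
    - [-1,22,0,0]
    - [-1,24,0,0]
    - [-1,24,0,0]
    - [-1,24,0,0]
    - [-1,24,0,0]
    - [-1,24,0,0]
    - [-1,24,0,0]
    - [-1,24,0,0]
    - [-1,24,0,0]
    - [-1,24,0,0]
    - [-1,24,0,0]
    - [-1,24,0,0]
    - [-1,18,0,0]
    - [0,6,0,0]
    - [0,0,0,0]
    - [0,0,0,0]
    - [0,0,0,0]

```text
t: 12.08
ee_pos: [0.5235, 0.0323, 0.1988]
ee_rot: [1.0, 0.024, -0.001, -0.0]
ft_force: [0.4, -0.2, -0.2]
opening: 0.0854
```

```bash
python3 - <<'E'
from h import *
show();show();st,im=shot('wrist','r0.png');show()
a=cv2.imread('pics/r0.png')
for z in (.104,.054):
    q=proj(im,(.525,.033,z),st);print(q);cv2.circle(a,tuple(int(v) for v in np.round(q)),1,(0,0,255),-1)
q=proj(im,(.526,-.044,.099),st);print(q);cv2.circle(a,tuple(int(v) for v in np.round(q)),1,(0,0,255),-1)
cv2.imwrite('pics/r0c.png',cv2.resize(a[120:340,220:440],None,fx=2.7,fy=2.7,interpolation=cv2.INTER_CUBIC))
E
```

```text
t 12.08 p [0.5235 0.0323 0.1988] th 2.8 rot [ 9.997e-01  2.440e-02 -6.000e-04 -2.000e-04] F [ 0.4 -0.2 -0.2] open 0.0854
t 12.08 p [0.5235 0.0323 0.1988] th 2.8 rot [ 9.997e-01  2.440e-02 -6.000e-04 -2.000e-04] F [ 0.4 -0.2 -0.2] open 0.0854
t 12.13 p [0.5237 0.0324 0.199 ] th 2.82 rot [ 9.997e-01  2.460e-02 -4.000e-04 -2.000e-04] F [ 0.5  0.2 -0.4] open 0.0854
[321.97803601 195.56175404]
[321.4765005  179.96313018]
[318.64302496 273.19307066]
```

View pics/r0c.png

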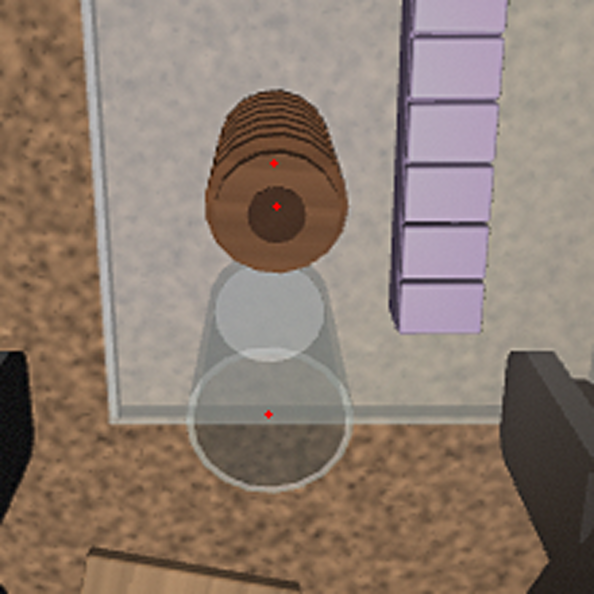

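carry_out:
  targets:
    - [1.5,1.5,24,0]
    - [0,0,24,0]
    - [0,0,24,0]
    - [0,0,24,0]
    - [0,0,24,0]
    - [0,0,16,0]
    - [0,0,7,0]
    - [0,0,0,0]
    - [0,0,0,0]

```text
t: 12.88
ee_pos: [0.5259, 0.0307, 0.0566]
ee_rot: [1.0, 0.025, 0.0, -0.0]
ft_force: [-0.1, -0.7, 0.6]
opening: 0.0854
```

```bash
python3 - <<'E'
from h import *
show();st,im=shot('wrist','r_open.png')
E
```

```text
t 12.88 p [0.5259 0.0307 0.0566] th 2.82 rot [ 0.9997  0.0246  0.     -0.    ] F [-0.1 -0.7  0.6] open 0.0854
```

carry_out:
  targets:
    - [0,0,0,0]
    - [0,0,0,0]
    - [0,0,0,0]
    - [0,0,0,0]
    - [0,0,0,0]
    - [0,0,0,0]
    - [0,0,0,0]
    - [0,0,0,0]
    - [0,0,0,0]
    - [0,0,0,0]
  claw: 1

```text
t: 13.77
ee_pos: [0.5267, 0.0301, 0.0575]
ee_rot: [1.0, 0.024, 0.001, 0.0]
ft_force: [-0.9, -1.1, 5.2]
opening: 0.044
```

```bash
python3 - <<'E'
from h import *
show();st,im=shot('wrist','r_shut.png')
a=cv2.imread('pics/r_open.png',0).astype(np.float32);b=cv2.imread('pics/r_shut.png',0).astype(np.float32)
for r in [(200,290,300,340),(180,260,295,345)]:
    s=np.s_[r[0]:r[1],r[2]:r[3]];w=cv2.createHanningWindow((r[3]-r[2],r[1]-r[0]),cv2.CV_32F);print(cv2.phaseCorrelate(a[s],b[s],w))
go(.527,.2727,.2,2.9)
E
```

```text
t 13.77 p [0.5267 0.0301 0.0575] th 2.75 rot [9.997e-01 2.400e-02 1.100e-03 1.000e-04] F [-0.9 -1.1  5.2] open 0.044
((-0.7079393985433384, -2.1187683885497393), 0.9866769319110447)
((-0.29057999717360516, -1.090713230410607), 0.8508976151943207)
to (0.527, 0.2727, 0.2, 2.9) shift [  12.5 -242.3 -142.5] turn -0.15
```

carry_out:
  targets:
    - [0,0,-6,0]
    - [0,0,-18,0]
    - [0,0,-24,0]
    - [0,0,-24,0]
    - [0,0,-24,0]
    - [0,0,-24,0]
    - [0,0,-24,0]
    - [1,-12,0,0]
    - [1,-24,0,0]
    - [1,-24,0,0]
    - [2,-24,0,0]
    - [2,-24,0,0]
    - [2,-24,0,0]
    - [1,-24,0,0]
    - [1,-24,0,0]
    - [1,-24,0,0]
    - [1,-24,0,0]
    - [0,-14,0,0]
    - [0,0,0,0]
    - [0,0,0,0]

```text
t: 15.48
ee_pos: [0.526, 0.2727, 0.1993]
ee_rot: [1.0, 0.025, -0.001, 0.001]
ft_force: [0.2, -0.9, -1.2]
opening: 0.0442
```

carry_out:
  targets:
    - [0,0,24,0]
    - [0,0,24,0]
    - [0,0,24,0]
    - [0,0,24,0]
    - [0,0,22,0]
    - [0,0,12,0]
    - [0,0,6,0]
    - [0,0,4,0]
    - [0,0,2,0]
    - [0,0,1,0]
    - [0,0,0,0]
    - [0,0,0,0]
    - [0,0,0,0]

```text
t: 16.57
ee_pos: [0.5276, 0.2728, 0.0582]
ee_rot: [1.0, 0.024, 0.001, -0.0]
ft_force: [0.9, -0.3, -2.1]
opening: 0.044
```

carry_out:
  targets:
    - [0,0,0,0]
    - [0,0,0,0]
    - [0,0,0,0]
    - [0,0,0,0]
    - [0,0,0,0]
    - [0,0,0,0]
    - [0,0,0,0]
    - [0,0,-10,0]
    - [0,0,-20,0]
    - [0,0,-28,0]
    - [0,0,-28,0]
    - [0,0,-28,0]
    - [0,0,-28,0]
    - [0,0,0,0]
    - [0,0,0,0]
    - [0,0,0,0]
  claw: 0

```text
t: 17.9
ee_pos: [0.5268, 0.2724, 0.1996]
ee_rot: [1.0, 0.024, 0.0, -0.0]
ft_force: [-0.4, -0.2, -1.1]
opening: 0.0853
```

```bash
python3 - <<'E'
from h import *
show();st,im=shot('wrist','r_placed.png');print([cams.search_frame(n,'wrist')[:1] for n in names[1:3]]);go(.526,-.045,.20,2.9)
E
```

```text
t 17.9 p [0.5268 0.2724 0.1996] th 2.76 rot [ 9.997e-01  2.410e-02  1.000e-04 -0.000e+00] F [-0.4 -0.2 -1.1] open 0.0853
[[{'centre': [315.8, 189.1], 'score': 0.61}], [{'centre': [320.2, 95.6], 'score': 0.87}]]
to (0.526, -0.045, 0.2, 2.9) shift [-15.8 316.7  -2.3] turn -0.14
```

carry_out:
  targets:
    - [-1,10,0,0]
    - [-1,22,0,0]
    - [-1,24,0,0]
    - [-1,24,0,0]
    - [-1,24,0,0]
    - [-1,24,0,0]
    - [-2,24,0,0]
    - [-2,24,0,0]
    - [-1,24,0,0]
    - [-1,24,0,0]
    - [-1,24,0,0]
    - [-1,24,0,0]
    - [-1,24,0,0]
    - [-1,16,0,0]
    - [0,5,0,0]
    - [0,0,0,0]
    - [0,0,0,0]
    - [0,0,0,0]

```text
t: 19.55
ee_pos: [0.5259, -0.0441, 0.199]
ee_rot: [1.0, 0.024, -0.0, -0.0]
ft_force: [0.0, 0.5, 0.4]
opening: 0.0852
```

```bash
python3 - <<'E'
from h import *
show();st,im=shot('wrist','t0.png')
a=cv2.imread('pics/t0.png')
for p in [(.526,-.045,.099),(.526,-.045,.009),(.526,-.045,.057)]:
    q=proj(im,p,st);print(q);cv2.circle(a,tuple(int(v) for v in np.round(q)),1,(0,0,255),-1)
cv2.imwrite('pics/t0c.png',cv2.resize(a[60:280,200:440],None,fx=2.7,fy=2.7,interpolation=cv2.INTER_CUBIC))
E
```

```text
t 19.55 p [ 0.5259 -0.0441  0.199 ] th 2.8 rot [ 9.997e-01  2.450e-02 -4.000e-04 -3.000e-04] F [0.  0.5 0.4] open 0.0852
[320.15423098 195.42197731]
[319.79263954 170.97234246]
[319.95937065 182.246157  ]
```

View pics/t0c.png

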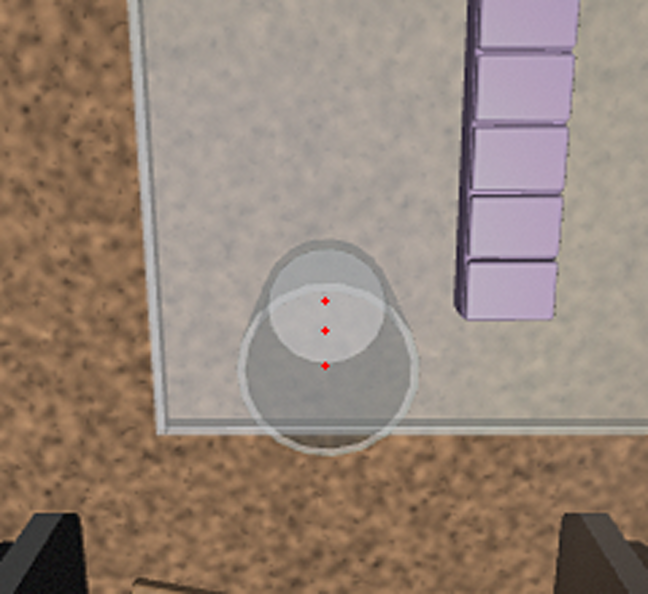

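carry_out:
  targets:
    - [1,2,24,0]
    - [0,0,24,0]
    - [0,0,24,0]
    - [0,0,24,0]
    - [0,0,24,0]
    - [0,0,16,0]
    - [0,0,7,0]
    - [0,0,0,0]
    - [0,0,0,0]

```text
t: 20.35
ee_pos: [0.5276, -0.0463, 0.0566]
ee_rot: [1.0, 0.025, 0.0, -0.0]
ft_force: [0.9, -0.5, 0.5]
opening: 0.0854
```

```bash
python3 - <<'E'
from h import *
show();st,im=shot('wrist','t_open.png')
E
```

```text
t 20.35 p [ 0.5276 -0.0463  0.0566] th 2.81 rot [ 0.9997  0.0245  0.     -0.    ] F [ 0.9 -0.5  0.5] open 0.0854
```

carry_out:
  targets:
    - [0,0,0,0]
    - [0,0,0,0]
    - [0,0,0,0]
    - [0,0,0,0]
    - [0,0,0,0]
    - [0,0,0,0]
    - [0,0,0,0]
    - [0,0,0,0]
    - [0,0,0,0]
    - [0,0,0,0]
  claw: 1

```text
t: 21.23
ee_pos: [0.5284, -0.0471, 0.0581]
ee_rot: [1.0, 0.024, 0.001, 0.0]
ft_force: [-1.6, -0.1, 4.9]
opening: 0.0572
```

```bash
python3 - <<'E'
from h import *
show();st,im=shot('wrist','t_shut.png')
a=cv2.imread('pics/t_open.png');b=cv2.imread('pics/t_shut.png')
c=np.hstack([a[100:380,220:420],b[100:380,220:420]])
cv2.imwrite('pics/t2.png',cv2.resize(c,None,fx=2,fy=2))
go(.427,.2675,.2,2.9)
E
```

```text
t 21.23 p [ 0.5284 -0.0471  0.0581] th 2.75 rot [9.997e-01 2.400e-02 1.300e-03 2.000e-04] F [-1.6 -0.1  4.9] open 0.0572
to (0.427, 0.2675, 0.2, 2.9) shift [ -85.4 -319.3 -141.9] turn -0.15
```

View pics/t2.png

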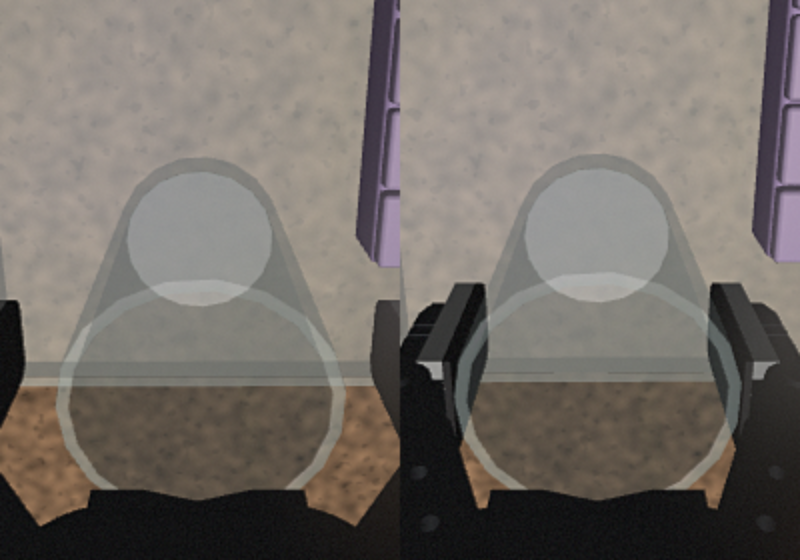

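carry_out:
  targets:
    - [0,0,-6,0]
    - [0,0,-18,0]
    - [0,0,-24,0]
    - [0,0,-24,0]
    - [0,0,-24,0]
    - [0,0,-24,0]
    - [0,0,-24,0]
    - [-3,-12,0,0]
    - [-6,-24,0,0]
    - [-7,-26,0,0]
    - [-7,-26,0,0]
    - [-7,-26,0,0]
    - [-7,-26,0,0]
    - [-7,-26,0,0]
    - [-7,-26,0,0]
    - [-7,-26,0,0]
    - [-7,-26,0,0]
    - [-7,-26,0,0]
    - [-7,-26,0,0]
    - [-5,-20,0,0]

```text
t: 22.95
ee_pos: [0.426, 0.2664, 0.1993]
ee_rot: [1.0, 0.025, -0.001, -0.0]
ft_force: [0.5, -0.9, -1.5]
opening: 0.0567
```

carry_out:
  targets:
    - [0,-3,0,0]
    - [0,0,0,0]
    - [0,0,0,0]
    - [0,0,0,0]

```text
t: 23.28
ee_pos: [0.4278, 0.2669, 0.1999]
ee_rot: [1.0, 0.024, -0.0, 0.0]
ft_force: [-0.3, -0.6, -1.5]
opening: 0.0572
```

```bash
python3 - <<'E'
from h import *
show();go(.427,.2675,.058,2.9);st,im=shot('wrist','t_carry.png')
E
```

```text
t 23.28 p [0.4278 0.2669 0.1999] th 2.71 rot [ 9.997e-01  2.370e-02 -4.000e-04  4.000e-04] F [-0.3 -0.6 -1.5] open 0.0572
to (0.427, 0.2675, 0.058, 2.9) shift [ -0.8  -0.6 141.9] turn -0.19
```

View pics/t_carry.png

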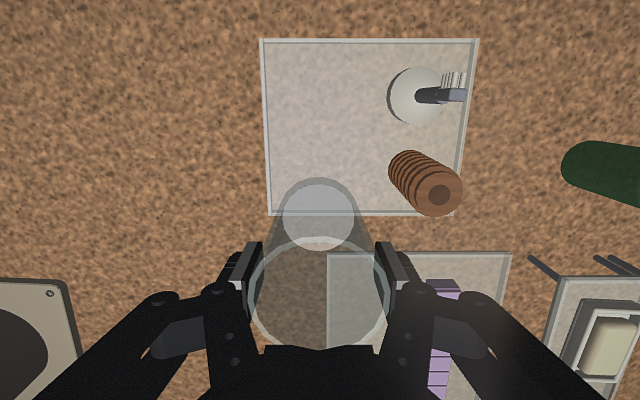

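Brush and roller are standing on the side tray, and the tumbler is in hand above its spot.

carry_out:
  targets:
    - [0,0,24,0]
    - [0,0,24,0]
    - [0,0,24,0]
    - [0,0,24,0]
    - [0,0,22,0]
    - [0,0,12,0]
    - [0,0,6,0]
    - [0,0,4,0]
    - [0,0,2,0]
    - [0,0,1,0]
    - [0,0,0,0]
    - [0,0,0,0]
    - [0,0,0,0]

```text
t: 24.42
ee_pos: [0.429, 0.2682, 0.0581]
ee_rot: [1.0, 0.024, 0.001, -0.0]
ft_force: [0.7, 1.4, -1.1]
opening: 0.0572
```

carry_out:
  targets:
    - [0,0,0,0]
    - [0,0,0,0]
    - [0,0,0,0]
    - [0,0,0,0]
    - [0,0,0,0]
    - [0,0,0,0]
    - [0,0,0,0]
    - [0,0,-10,0]
    - [0,0,-20,0]
    - [0,0,-28,0]
    - [0,0,-28,0]
    - [0,0,-28,0]
    - [0,0,-28,0]
    - [0,0,0,0]
    - [0,0,0,0]
    - [0,0,0,0]
  claw: 0

```text
t: 25.75
ee_pos: [0.4278, 0.2677, 0.1995]
ee_rot: [1.0, 0.024, 0.0, -0.0]
ft_force: [0.7, 0.6, -0.6]
opening: 0.0856
```

```bash
python3 - <<'E'
from h import *
show();st,im=shot('wrist','t_placed.png');print([cams.search_frame(n,'wrist')[:1] for n in names[0:3]])
im=cams.get_image('top');print([cams.search_frame(n,'top')[:1] for n in names[0:4]]);go(.592,.0455,.15,3.3)
E
```

```text
t 25.75 p [0.4278 0.2677 0.1995] th 2.76 rot [ 9.997e-01  2.410e-02  1.000e-04 -0.000e+00] F [ 0.7  0.6 -0.6] open 0.0856
[[{'centre': [320.5, 186.5], 'score': 0.75}], [{'centre': [427.0, 183.7], 'score': 0.77}], [{'centre': [420.1, 93.6], 'score': 0.84}]]
[[{'centre': [201.7, 272.4], 'score': 0.71}], [{'centre': [204.6, 225.6], 'score': 0.59}], [{'centre': [170.4, 226.2], 'score': 0.87}], [{'centre': [312.7, 202.6], 'score': 0.84}]]
to (0.592, 0.0455, 0.15, 3.3) shift [151.1 231.2  48.8] turn -0.54
```

carry_out:
  targets:
    - [6,10,0,0]
    - [14,21,0,0]
    - [16,25,0,0]
    - [16,25,0,0]
    - [16,25,0,0]
    - [16,25,0,0]
    - [16,25,0,0]
    - [16,25,0,0]
    - [16,25,0,0]
    - [14,19,0,0]
    - [5,6,0,0]
    - [0,0,16,-0.5]
    - [0,0,22,0]
    - [0,0,11,0]
    - [0,0,0,0]
    - [0,0,0,0]

```text
t: 27.53
ee_pos: [0.589, 0.0445, 0.1496]
ee_rot: [1.0, 0.029, -0.001, -0.0]
ft_force: [-0.1, -0.4, 0.8]
opening: 0.0853
```

```bash
python3 - <<'E'
from h import *
show();st,im=shot('wrist','p0.png')
a=cv2.imread('pics/p0.png')
t=np.radians(3.2);X=np.array([np.cos(t),np.sin(t)]);Y=np.array([-np.sin(t),np.cos(t)])
c=np.array([.593,.046])
P=[proj(im,[*(c+sx*.018*X+sy*.088*Y),.032],st) for sx,sy in [(-1,-1),(1,-1),(1,1),(-1,1)]]
print(np.round((np.array(P)-[240,80])*2.5));cv2.polylines(a,[np.int32(np.round(P))],True,(0,0,255),1)
cv2.imwrite('pics/p0c.png',cv2.resize(a[80:320,240:420],None,fx=2.5,fy=2.5,interpolation=cv2.INTER_CUBIC))
E
```

```text
t 27.53 p [0.589  0.0445 0.1496] th 3.28 rot [ 9.996e-01  2.860e-02 -1.200e-03 -1.000e-04] F [-0.1 -0.4  0.8] open 0.0853
[[165. 481.]
 [256. 481.]
 [269.   8.]
 [159.   7.]]
```

View pics/p0c.png

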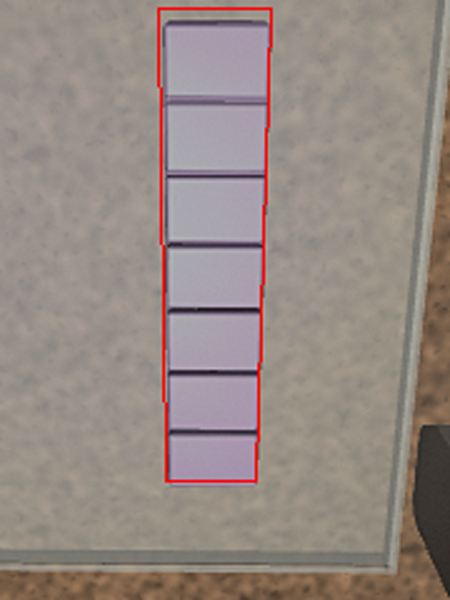

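carry_out:
  targets:
    - [4,1,20,0]
    - [0,0,24,0]
    - [0,0,24,0]
    - [0,0,24,0]
    - [0,0,24,0]
    - [0,0,14,0]
    - [0,0,8,0]
    - [0,0,2,0]
    - [0,0,0,0]
    - [0,0,0,0]
    - [0,0,0,0]

```text
t: 28.5
ee_pos: [0.5957, 0.0435, 0.012]
ee_rot: [1.0, 0.029, 0.002, 0.0]
ft_force: [-0.0, 1.2, 0.6]
opening: 0.0855
```

carry_out:
  targets:
    - [0,0,0,0]
    - [0,0,0,0]
    - [0,0,0,0]
    - [0,0,0,0]
    - [0,0,0,0]
    - [0,0,0,0]
    - [0,0,0,0]
    - [0,0,0,0]
    - [0,0,0,0]
    - [0,0,0,0]
    - [0,0,0,0]
  claw: 1

```text
t: 29.42
ee_pos: [0.5947, 0.0435, 0.0109]
ee_rot: [1.0, 0.028, 0.001, 0.0]
ft_force: [-0.9, -0.6, 4.9]
opening: 0.0345
```

```bash
python3 - <<'E'
from h import *
show();go(.593,.0435,.15,3.3)
E
```

```text
t 29.42 p [0.5947 0.0435 0.0109] th 3.26 rot [9.996e-01 2.850e-02 6.000e-04 1.000e-04] F [-0.9 -0.6  4.9] open 0.0345
to (0.593, 0.0435, 0.15, 3.3) shift [-1.700e+00 -1.000e-01 -1.391e+02] turn -0.04
```

carry_out:
  targets:
    - [0,0,-6,0]
    - [0,0,-18,0]
    - [0,0,-24,0]
    - [0,0,-24,0]
    - [0,0,-24,0]
    - [0,0,-4,0]
    - [-4,12,0,0]
    - [-9,22,0,0]
    - [-10,26,0,0]
    - [-10,26,0,0]
    - [-10,26,0,0]
    - [-10,26,0,0]
    - [-10,26,0,0]
    - [-10,26,0,0]
    - [-10,26,0,0]
    - [-10,26,0,0]
    - [-10,26,0,0]
    - [-10,26,0,0]
    - [-10,24,0,0]
    - [-10,20,0,0]

```text
t: 31.08
ee_pos: [0.4779, -0.3026, 0.1079]
ee_rot: [1.0, 0.028, -0.002, -0.001]
ft_force: [0.5, -0.0, -1.7]
opening: 0.0343
```

carry_out:
  targets:
    - [-3,4,0,0]
    - [0,0,0,4]
    - [0,0,0,4]
    - [0,0,0,3.9]
    - [0,0,0,0]
    - [0,0,0,0]
    - [0,0,0,0]

```text
t: 31.67
ee_pos: [0.477, -0.3049, 0.1093]
ee_rot: [0.997, -0.075, -0.001, -0.001]
ft_force: [-1.1, 0.4, -1.8]
opening: 0.0346
```

```bash
python3 - <<'E'
from h import *
show();go(.479,-.3065,.015,-8.6);st,im=shot('wrist','p1.png')
a=cv2.imread('pics/p1.png')
t=np.radians(-8.6);X=np.array([np.cos(t),np.sin(t)]);Y=np.array([-np.sin(t),np.cos(t)])
c=np.array([.479,-.3065])
P=[proj(im,[*(c+sx*.055*X+sy*.115*Y),.008],st) for sx,sy in [(-1,-1),(1,-1),(1,1),(-1,1)]]
print(np.round(P));cv2.polylines(a,[np.int32(np.round(P))],True,(0,0,255),1)
cv2.imwrite('pics/p1c.png',a)
E
```

```text
t 31.67 p [ 0.477  -0.3049  0.1093] th -8.55 rot [ 9.972e-01 -7.450e-02 -8.000e-04 -6.000e-04] F [-1.1  0.4 -1.8] open 0.0346
to (0.479, -0.3065, 0.015, -8.6) shift [ 2.2  1.3 94.3] turn 0.05
[[265. 308.]
 [379. 308.]
 [398.  46.]
 [249.  46.]]
```

View pics/p1c.png

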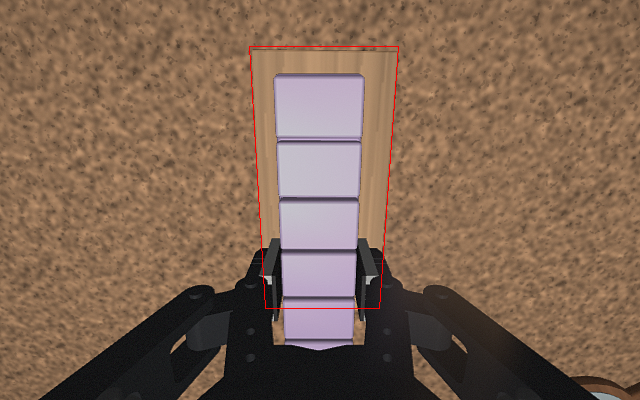

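carry_out:
  targets:
    - [2,3,20,0]
    - [0,0,24,0]
    - [0,0,22,0]
    - [0,0,14,0]
    - [0,0,8,0]
    - [0,0,4,0]
    - [0,0,2,0]
    - [0,0,1,0]
    - [0,0,0.5,0]
    - [0,0,0,0]
    - [0,0,0,0]
    - [0,0,0,0]

```text
t: 32.72
ee_pos: [0.4797, -0.3093, 0.0155]
ee_rot: [0.997, -0.075, 0.001, 0.0]
ft_force: [0.0, -0.1, -2.2]
opening: 0.0344
```

```bash
python3 - <<'E'
from h import *
show()
E
```

```text
t 32.72 p [ 0.4797 -0.3093  0.0155] th -8.64 rot [ 9.972e-01 -7.530e-02  5.000e-04  4.000e-04] F [ 0.  -0.1 -2.2] open 0.0344
```

carry_out:
  targets:
    - [0,0,0,0]
    - [0,0,0,0]
    - [0,0,0,0]
    - [0,0,0,0]
    - [0,0,0,0]
    - [0,0,0,0]
    - [0,0,0,0]
    - [0,0,-10,0]
    - [0,0,-20,0]
    - [0,0,-30,0]
    - [0,0,-30,0]
    - [0,0,-30,0]
    - [0,0,-30,0]
    - [0,0,-35,0]
    - [0,0,0,0]
    - [0,0,0,0]
    - [0,0,0,0]
  claw: 0

```text
t: 34.13
ee_pos: [0.4791, -0.3088, 0.2002]
ee_rot: [0.997, -0.075, 0.0, 0.0]
ft_force: [-0.3, 0.0, -0.3]
opening: 0.0854
```

```bash
python3 - <<'E'
from h import *
show();st,im=shot('wrist','p2.png')
a=cv2.imread('pics/p2.png')
t=np.radians(-8.6);X=np.array([np.cos(t),np.sin(t)]);Y=np.array([-np.sin(t),np.cos(t)])
c=np.array([.479,-.308])
for hx,hy,z in [(.055,.115,.008),(.018,.088,.036)]:
    P=[proj(im,[*(c+sx*hx*X+sy*hy*Y),z],st) for sx,sy in [(-1,-1),(1,-1),(1,1),(-1,1)]]
    cv2.polylines(a,[np.int32(np.round(np.array(P)*16))],True,(0,0,255),1,shift=4)
cv2.imwrite('pics/p2c.png',cv2.resize(a[50:300,200:440],None,fx=2.3,fy=2.3,interpolation=cv2.INTER_CUBIC))
E
```

```text
t 34.13 p [ 0.4791 -0.3088  0.2002] th -8.64 rot [ 9.972e-01 -7.530e-02  2.000e-04  2.000e-04] F [-0.3  0.  -0.3] open 0.0854
```

View pics/p2c.png

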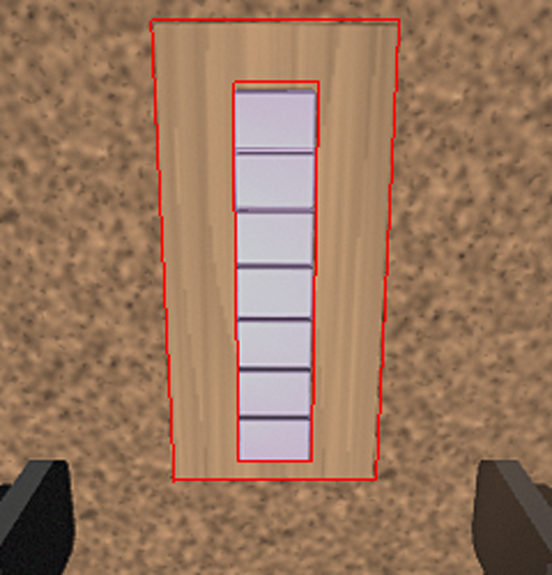

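carry_out:
  targets:
    - [0,0,0,-5.7]
    - [0,0,0,-5.7]
    - [0,-12,0,0]
    - [-1,-24,0,0]
    - [-1,-34,0,0]
    - [-1,-36,0,0]
    - [-2,-36,0,0]
    - [-2,-36,0,0]
    - [-2,-36,0,0]
    - [-2,-36,0,0]
    - [-2,-36,0,0]
    - [-2,-36,0,0]
    - [-2,-36,0,0]
    - [-2,-36,0,0]
    - [-2,-36,0,0]
    - [-2,-36,0,0]
    - [0,-36,0,0]
    - [0,-36,0,0]
    - [0,-28,0,0]
    - [0,-13,0,0]

```text
t: 35.85
ee_pos: [0.4263, 0.2712, 0.1985]
ee_rot: [1.0, 0.025, -0.001, -0.0]
ft_force: [-0.8, 0.2, -0.4]
opening: 0.0855
```

carry_out:
  targets:
    - [0,0,0,0]
    - [0,0,0,0]
    - [0,0,0,0]

```text
t: 36.1
ee_pos: [0.4276, 0.2672, 0.1991]
ee_rot: [1.0, 0.023, -0.001, 0.001]
ft_force: [0.7, 0.6, -0.0]
opening: 0.0855
```

```bash
python3 - <<'E'
from h import *
show();go(.428,.268,.057,2.8);shot('wrist','tb.png');print([cams.search_frame(n,'wrist')[:1] for n in names[0:3]])
E
```

```text
t 36.1 p [0.4276 0.2672 0.1991] th 2.68 rot [ 9.997e-01  2.340e-02 -9.000e-04  7.000e-04] F [ 0.7  0.6 -0. ] open 0.0855
to (0.428, 0.268, 0.057, 2.8) shift [  0.4  -0.8 142.1] turn -0.12
[[{'centre': [321.2, 187.5], 'score': 0.67}], [{'centre': [427.2, 184.4], 'score': 0.79}], [{'centre': [423.8, 90.7], 'score': 0.62}]]
```

carry_out:
  targets:
    - [0,-0.5,24,0]
    - [0,0,24,0]
    - [0,0,24,0]
    - [0,0,24,0]
    - [0,0,24,0]
    - [0,0,16,0]
    - [0,0,6,0]
    - [0,0,0,0]
    - [0,0,0,0]

```text
t: 37.05
ee_pos: [0.4289, 0.2686, 0.0583]
ee_rot: [1.0, 0.024, 0.0, -0.0]
ft_force: [0.9, -0.6, 0.7]
opening: 0.0852
```

carry_out:
  targets:
    - [0,0,0,0]
    - [0,0,0,0]
    - [0,0,0,0]
    - [0,0,0,0]
    - [0,0,0,0]
    - [0,0,0,0]
    - [0,0,0,0]
    - [0,0,0,0]
    - [0,0,0,0]
    - [0,0,-6,0]
    - [0,0,-18,0]
    - [0,0,-24,0]
    - [0,0,-24,0]
    - [0,0,-24,0]
    - [0,0,-24,0]
    - [0,0,-24,0]
    - [0,0,0,0]
    - [0,0,0,0]
  claw: 1

```text
t: 38.55
ee_pos: [0.4295, 0.2694, 0.2036]
ee_rot: [1.0, 0.024, 0.002, -0.001]
ft_force: [-1.0, -0.7, -1.9]
opening: 0.0569
```

```bash
python3 - <<'E'
from h import *
show();go(.5276,-.0463,.2,2.8)
E
```

```text
t 38.55 p [0.4295 0.2694 0.2036] th 2.76 rot [ 9.997e-01  2.410e-02  1.900e-03 -8.000e-04] F [-1.  -0.7 -1.9] open 0.0569
to (0.5276, -0.0463, 0.2, 2.8) shift [ 82.5 320.1   3.6] turn -0.04
```

carry_out:
  targets:
    - [3,12,0,0]
    - [6,24,0,0]
    - [7,26,0,0]
    - [7,26,0,0]
    - [7,26,0,0]
    - [7,26,0,0]
    - [7,26,0,0]
    - [7,26,0,0]
    - [7,26,0,0]
    - [7,26,0,0]
    - [7,26,0,0]
    - [6,26,0,0]
    - [4,17,0,0]
    - [0,6,0,0]
    - [0,0,0,0]
    - [0,0,0,0]
    - [0,0,0,0]
    - [0,0,0,0]

```text
t: 40.05
ee_pos: [0.5249, -0.0448, 0.2014]
ee_rot: [1.0, 0.025, -0.001, -0.0]
ft_force: [0.4, 0.6, -2.0]
opening: 0.057
```

```bash
python3 - <<'E'
from h import *
show();go(.5276,-.0463,.058,2.8);shot('wrist');show();go(.5276,-.0463,.058,2.8)
E
```

```text
t 40.05 p [ 0.5249 -0.0448  0.2014] th 2.84 rot [ 9.997e-01  2.480e-02 -5.000e-04 -3.000e-04] F [ 0.4  0.6 -2. ] open 0.057
to (0.5276, -0.0463, 0.058, 2.8) shift [  2.6   1.6 143.4] turn 0.04
t 40.1 p [ 0.5251 -0.0449  0.2016] th 2.84 rot [ 9.997e-01  2.480e-02 -3.000e-04 -2.000e-04] F [ 0.8 -0.2 -2. ] open 0.0573
to (0.5276, -0.0463, 0.058, 2.8) shift [  2.4   1.5 143.6] turn 0.04
```

carry_out:
  targets:
    - [1.8,1.5,24,0]
    - [0,0,24,0]
    - [0,0,24,0]
    - [0,0,24,0]
    - [0,0,22,0]
    - [0,0,12,0]
    - [0,0,6,0]
    - [0,0,4,0]
    - [0,0,2,0]
    - [0,0,0,0]
    - [0,0,0,0]
    - [0,0,0,0]

```text
t: 41.1
ee_pos: [0.5285, -0.0475, 0.0609]
ee_rot: [1.0, 0.024, 0.001, 0.0]
ft_force: [-0.4, -0.5, -2.8]
opening: 0.0573
```

carry_out:
  targets:
    - [-0.7,-1,1,0]
    - [0,0,1,0]
    - [0,0,0,0]
    - [0,0,0,0]
    - [0,0,0,0]

```text
t: 41.52
ee_pos: [0.5279, -0.0467, 0.0597]
ee_rot: [1.0, 0.024, 0.001, 0.0]
ft_force: [-3.0, 0.2, 6.9]
opening: 0.057
```

carry_out:
  targets:
    - [0,0,0,0]
    - [0,0,0,0]
    - [0,0,0,0]
    - [0,0,0,0]
    - [0,0,0,0]
    - [0,0,0,0]
    - [0,0,0,0]
    - [0,0,-10,0]
    - [0,0,-20,0]
    - [0,0,-28,0]
    - [0,0,-28,0]
    - [0,0,-28,0]
    - [0,0,-26,0]
    - [0,0,0,0]
    - [0,0,0,0]
    - [0,0,0,0]
  claw: 0

```text
t: 42.85
ee_pos: [0.5264, -0.0463, 0.1978]
ee_rot: [1.0, 0.024, -0.0, -0.0]
ft_force: [-0.7, -0.3, -0.6]
opening: 0.0854
```

```bash
python3 - <<'E'
from h import *
show();st,im=shot('wrist','t_back.png');print(cams.search_frame('tumbler','wrist')[:1]);q0=proj(im,(.527,-.046,.099),st);print(q0)
go(.527,.2725,.2,2.8)
E
```

```text
t 42.85 p [ 0.5264 -0.0463  0.1978] th 2.76 rot [ 9.997e-01  2.410e-02 -1.000e-04 -0.000e+00] F [-0.7 -0.3 -0.6] open 0.0854
[{'centre': [320.6, 190.8], 'score': 0.56}]
[320.66809656 194.50776152]
to (0.527, 0.2725, 0.2, 2.8) shift [  17.  -318.1   -3.6] turn -0.04
```

carry_out:
  targets:
    - [1,-12,-2,0]
    - [1,-24,0,0]
    - [1,-26,0,0]
    - [1,-26,0,0]
    - [2,-26,0,0]
    - [2,-26,0,0]
    - [2,-26,0,0]
    - [1,-26,0,0]
    - [1,-26,0,0]
    - [1,-26,0,0]
    - [1,-26,0,0]
    - [1,-26,0,0]
    - [1,-16,0,0]
    - [0,-6,0,0]
    - [0,0,0,0]
    - [0,0,0,0]
    - [0,0,0,0]

```text
t: 44.37
ee_pos: [0.527, 0.2712, 0.1994]
ee_rot: [1.0, 0.024, -0.001, 0.0]
ft_force: [-0.1, 0.0, 0.2]
opening: 0.0851
```

```bash
python3 - <<'E'
from h import *
show();go(.5272,.2727,.057,2.8);shot('wrist','rb.png');print([cams.search_frame(n,'wrist')[:1] for n in names[1:3]])
E
```

```text
t 44.37 p [0.527  0.2712 0.1994] th 2.71 rot [ 9.997e-01  2.370e-02 -5.000e-04  4.000e-04] F [-0.1  0.   0.2] open 0.0851
to (0.5272, 0.2727, 0.057, 2.8) shift [  0.2  -1.5 142.4] turn -0.09
[[{'centre': [319.2, 92.7], 'score': 0.73}], [{'centre': [317.6, 94.2], 'score': 0.98}]]
```

```bash
python3 - <<'E'
import cv2,numpy as np
a=cv2.imread('pics/r_placed.png');b=cv2.imread('pics/rb.png')
r=np.s_[150:230,280:360];print(np.abs(a[r].astype(int)-b[r]).mean(),a[r].mean((0,1)),b[r].mean((0,1)))
t=cv2.matchTemplate(b,a[r],cv2.TM_CCOEFF_NORMED);print(cv2.minMaxLoc(t))
E
```

```text
10.06203125 [ 98.2103125  114.54625    136.88359375] [ 96.87953125 113.3965625  135.95078125]
(-0.5232284665107727, 0.981812596321106, (320, 152), (280, 149))
```

carry_out:
  targets:
    - [0,-1,24,0]
    - [0,0,24,0]
    - [0,0,0,0]

```text
t: 44.77
ee_pos: [0.5242, 0.271, 0.1473]
ee_rot: [1.0, 0.023, -0.004, 0.001]
ft_force: [-1.0, -1.0, -0.9]
opening: 0.0853
```

Template matching finds the roller where it was released. Continue.

carry_out:
  targets:
    - [0,0,24,0]
    - [0,0,24,0]
    - [0,0,24,0]
    - [0,0,16,0]
    - [0,0,6,0]
    - [0,0,0,0]
    - [0,0,0,0]
    - [0,0,0,0]

```text
t: 45.43
ee_pos: [0.5289, 0.2735, 0.0597]
ee_rot: [1.0, 0.024, 0.001, -0.001]
ft_force: [-0.5, -0.2, 0.5]
opening: 0.0855
```

carry_out:
  targets:
    - [0,0,0,0]
    - [0,0,0,0]
    - [0,0,0,0]
    - [0,0,0,0]
    - [0,0,0,0]
    - [0,0,0,0]
    - [0,0,0,0]
    - [0,0,0,0]
    - [0,0,0,0]
    - [0,0,-6,0]
    - [0,0,-18,0]
    - [0,0,-24,0]
    - [0,0,-24,0]
    - [0,0,-24,0]
    - [0,0,-24,0]
    - [0,0,-24,0]
    - [0,0,0,0]
    - [0,0,0,0]
    - [0,0,0,0]
  claw: 1

```text
t: 47.02
ee_pos: [0.5264, 0.2727, 0.2004]
ee_rot: [1.0, 0.024, -0.001, 0.0]
ft_force: [-0.5, 0.1, -1.9]
opening: 0.0435
```

```bash
python3 - <<'E'
from h import *
show();go(.5259,.0307,.2,2.8)
E
```

```text
t 47.02 p [0.5264 0.2727 0.2004] th 2.76 rot [ 9.997e-01  2.410e-02 -1.100e-03  4.000e-04] F [-0.5  0.1 -1.9] open 0.0435
to (0.5259, 0.0307, 0.2, 2.8) shift [-12.4 241.7   0.4] turn -0.04
```

carry_out:
  targets:
    - [0,12,0,0]
    - [-1,24,0,0]
    - [-1,24,0,0]
    - [-1,24,0,0]
    - [-1,24,0,0]
    - [-2,24,0,0]
    - [-1,24,0,0]
    - [-1,24,0,0]
    - [-1,24,0,0]
    - [-1,20,0,0]
    - [-1,12,0,0]
    - [-1,5,0,0]
    - [0,0,0,0]
    - [0,0,0,0]
    - [0,0,0,0]
    - [0,0,0,0]

```text
t: 48.35
ee_pos: [0.5269, 0.0327, 0.2017]
ee_rot: [1.0, 0.025, -0.0, -0.0]
ft_force: [0.2, 0.9, -2.7]
opening: 0.044
```

carry_out:
  targets:
    - [0,0,24,0]
    - [0,0,24,0]
    - [0,0,24,0]
    - [0,0,24,0]
    - [0,0,22,0]
    - [0,0,12,0]
    - [0,0,6,0]
    - [0,0,3,0]
    - [0,0,0,0]
    - [0,0,0,0]
    - [0,0,0,0]

```text
t: 49.27
ee_pos: [0.5283, 0.0318, 0.0641]
ee_rot: [1.0, 0.024, 0.001, 0.0]
ft_force: [-0.1, -0.4, -1.0]
opening: 0.0439
```

carry_out:
  targets:
    - [-1,0.5,2,0]
    - [-1,0.5,2,0]
    - [0,0,0,0]
    - [0,0,0,0]
    - [0,0,0,0]
    - [0,0,0,0]

```text
t: 49.77
ee_pos: [0.5251, 0.0306, 0.0589]
ee_rot: [1.0, 0.024, 0.0, 0.0]
ft_force: [0.4, 0.6, -1.3]
opening: 0.0439
```

```bash
python3 - <<'E'
from h import *
shot('wrist');show()
E
```

```text
t 49.82 p [0.525  0.0306 0.0588] th 2.75 rot [ 9.997e-01  2.400e-02 -1.000e-04  0.000e+00] F [ 0.2 -0.4 -1.1] open 0.0439
```

carry_out:
  targets:
    - [0.7,0,0.7,0]
    - [0,0,0,0]
    - [0,0,0,0]
    - [0,0,0,0]
    - [0,0,0,0]

```text
t: 50.23
ee_pos: [0.5251, 0.0306, 0.0589]
ee_rot: [1.0, 0.024, -0.001, 0.0]
ft_force: [-4.1, 0.0, 5.8]
opening: 0.044
```

carry_out:
  targets:
    - [0,0,0,0]
    - [0,0,0,0]
    - [0,0,0,0]
    - [0,0,0,0]
    - [0,0,0,0]
    - [0,0,0,0]
    - [0,0,0,0]
    - [0,0,-10,0]
    - [0,0,-20,0]
    - [0,0,-28,0]
    - [0,0,-28,0]
    - [0,0,-28,0]
    - [0,0,-28,0]
    - [0,0,0,0]
    - [0,0,0,0]
    - [0,0,0,0]
  claw: 0

```text
t: 51.57
ee_pos: [0.5256, 0.0307, 0.2003]
ee_rot: [1.0, 0.024, 0.0, 0.0]
ft_force: [-1.0, -0.1, -1.1]
opening: 0.0856
```

```bash
python3 - <<'E'
from h import *
show();st,im=shot('wrist','r_back.png');print(cams.search_frame('massage_roller','wrist')[:1])
go(.523,.3523,.2,2.8)
a=cv2.imread('pics/r0.png');b=cv2.imread('pics/r_back.png')
t=cv2.matchTemplate(b,a[140:225,290:355],cv2.TM_CCOEFF_NORMED);print(cv2.minMaxLoc(t))
E
```

```text
t 51.57 p [0.5256 0.0307 0.2003] th 2.76 rot [9.997e-01 2.410e-02 1.000e-04 0.000e+00] F [-1.  -0.1 -1.1] open 0.0856
[{'centre': [318.3, 187.1], 'score': 0.95}]
to (0.523, 0.3523, 0.2, 2.8) shift [  14.1 -321.2   -1.2] turn -0.04
(-0.5017117261886597, 0.9683213829994202, (236, 22), (286, 138))
```

carry_out:
  targets:
    - [0,-12,0,0]
    - [1,-24,0,0]
    - [1,-26,0,0]
    - [1,-26,0,0]
    - [2,-26,0,0]
    - [2,-26,0,0]
    - [1,-26,0,0]
    - [1,-26,0,0]
    - [1,-26,0,0]
    - [1,-26,0,0]
    - [1,-26,0,0]
    - [1,-26,0,0]
    - [1,-18,0,0]
    - [0,-7,0,0]
    - [0,0,0,0]
    - [0,0,0,0]
    - [0,0,0,0]
    - [0,0,0,0]

```text
t: 53.17
ee_pos: [0.5242, 0.3508, 0.1999]
ee_rot: [1.0, 0.023, -0.0, 0.0]
ft_force: [-0.0, -0.1, -1.1]
opening: 0.0857
```

```bash
python3 - <<'E'
from h import *
show();go(.5233,.3523,.057,2.8);shot('wrist','bb.png');print(cams.search_frame('denture_brush','wrist')[:1])
a=cv2.imread('pics/b_placed.png');b=cv2.imread('pics/bb.png')
t=cv2.matchTemplate(b,a[140:215,285:355],cv2.TM_CCOEFF_NORMED);print(cv2.minMaxLoc(t))
E
```

```text
t 53.17 p [0.5242 0.3508 0.1999] th 2.68 rot [ 9.997e-01  2.340e-02 -3.000e-04  3.000e-04] F [-0.  -0.1 -1.1] open 0.0857
to (0.5233, 0.3523, 0.057, 2.8) shift [ -0.8  -1.5 142.9] turn -0.12
[{'centre': [320.6, 171.8], 'score': 0.81}]
(-0.2501799464225769, 0.9318019151687622, (552, 261), (283, 139))
```

carry_out:
  targets:
    - [-1,-1,24,0]
    - [0,0,24,0]
    - [0,0,24,0]
    - [0,0,24,0]
    - [0,0,24,0]
    - [0,0,16,0]
    - [0,0,6,0]
    - [0,0,0,0]
    - [0,0,0,0]
    - [0,0,0,0]

```text
t: 54.1
ee_pos: [0.5246, 0.3534, 0.0598]
ee_rot: [1.0, 0.024, 0.001, -0.001]
ft_force: [0.5, 0.8, -0.1]
opening: 0.0853
```

carry_out:
  targets:
    - [0,0,0,0]
    - [0,0,0,0]
    - [0,0,0,0]
    - [0,0,0,0]
    - [0,0,0,0]
    - [0,0,0,0]
    - [0,0,0,0]
    - [0,0,0,0]
    - [0,0,0,0]
    - [0,0,0,0]
    - [0,0,0,0]
    - [0,0,-6,0]
    - [0,0,-18,0]
    - [0,0,-24,0]
    - [0,0,-24,0]
    - [0,0,-24,0]
    - [0,0,-24,0]
    - [0,0,-24,0]
    - [0,0,0,0]
    - [0,0,0,0]
  claw: 1

```text
t: 55.77
ee_pos: [0.5239, 0.3534, 0.2035]
ee_rot: [1.0, 0.024, 0.001, -0.001]
ft_force: [-0.1, 0.9, -2.8]
opening: 0.0126
```

```bash
python3 - <<'E'
from h import *
show();go(.5217,.1075,.2,2.8)
E
```

```text
t 55.77 p [0.5239 0.3534 0.2035] th 2.76 rot [ 9.997e-01  2.410e-02  1.200e-03 -7.000e-04] F [-0.1  0.9 -2.8] open 0.0126
to (0.5217, 0.1075, 0.2, 2.8) shift [-14.2 245.5   3.5] turn -0.04
```

carry_out:
  targets:
    - [0,12,0,0]
    - [-1,24,0,0]
    - [-1,24,0,0]
    - [-1,24,0,0]
    - [-2,24,0,0]
    - [-2,24,0,0]
    - [-2,24,0,0]
    - [-2,24,0,0]
    - [-1,24,0,0]
    - [-1,24,0,0]
    - [-1,12,0,0]
    - [0,5,0,0]
    - [0,0,0,0]
    - [0,0,0,0]
    - [0,0,0,0]
    - [0,0,0,0]

```text
t: 57.1
ee_pos: [0.521, 0.1085, 0.202]
ee_rot: [1.0, 0.025, -0.0, -0.0]
ft_force: [0.1, 0.4, -2.1]
opening: 0.012
```

carry_out:
  targets:
    - [0,0,24,0]
    - [0,0,24,0]
    - [0,0,24,0]
    - [0,0,24,0]
    - [0,0,22,0]
    - [0,0,12,0]
    - [0,0,6,0]
    - [0,0,3,0]
    - [0,0,0,0]
    - [0,0,0,0]
    - [0,0,0,0]

```text
t: 58.02
ee_pos: [0.5223, 0.1078, 0.0644]
ee_rot: [1.0, 0.024, 0.001, -0.0]
ft_force: [-0.3, 0.2, -2.2]
opening: 0.0127
```

```bash
python3 - <<'E'
from h import *
shot('wrist');show();go(.5217,.1082,.058,2.8)
E
```

```text
t 58.07 p [0.5222 0.1078 0.0644] th 2.77 rot [ 9.997e-01  2.410e-02  1.300e-03 -1.000e-04] F [-0.   0.2 -2.1] open 0.0122
to (0.5217, 0.1082, 0.058, 2.8) shift [-0.5 -0.5  6.4] turn -0.03
```

carry_out:
  targets:
    - [0,0,2,0]
    - [0,0,2,0]
    - [0,0,0.7,0]
    - [0,0,0,0]
    - [0,0,0,0]
    - [0,0,0,0]
    - [0,0,0,0]

```text
t: 58.65
ee_pos: [0.521, 0.1076, 0.0584]
ee_rot: [1.0, 0.024, -0.0, 0.0]
ft_force: [-0.8, -0.3, -2.7]
opening: 0.0121
```

carry_out:
  targets:
    - [0.4,0,0.7,0]
    - [0,0,0,0]
    - [0,0,0,0]
    - [0,0,0,0]
    - [0,0,0,0]

```text
t: 59.07
ee_pos: [0.5212, 0.1076, 0.0583]
ee_rot: [1.0, 0.024, -0.0, 0.0]
ft_force: [-2.7, 0.3, 5.4]
opening: 0.0128
```

Contact felt. Release, rise well clear and check.

carry_out:
  targets:
    - [0,0,0,0]
    - [0,0,0,0]
    - [0,0,0,0]
    - [0,0,0,0]
    - [0,0,0,0]
    - [0,0,0,0]
    - [0,0,0,0]
    - [0,0,0,0]
    - [0,0,-10,0]
    - [0,0,-20,0]
    - [0,0,-28,0]
    - [0,0,-28,0]
    - [0,0,-28,0]
    - [0,0,-28,0]
    - [0,0,-28,0]
    - [0,0,-28,0]
    - [0,0,-28,0]
    - [0,0,-14,0]
  claw: 0

```text
t: 60.57
ee_pos: [0.5228, 0.1077, 0.3027]
ee_rot: [1.0, 0.024, 0.003, -0.0]
ft_force: [0.5, 0.5, 0.1]
opening: 0.0854
```

carry_out:
  targets:
    - [-6,12,0,0]
    - [-6,12,0,0]
    - [-6,12,0,0]
    - [-5,12,0,0]
    - [-5,12,0,0]
    - [-5,12,0,0]
    - [0,0,0,0]
    - [0,0,0,0]
    - [0,0,0,0]
    - [0,0,0,0]

```text
t: 61.4
ee_pos: [0.4919, 0.0342, 0.2974]
ee_rot: [1.0, 0.024, -0.0, -0.0]
ft_force: [-0.4, -0.8, -1.5]
opening: 0.0857
```

```bash
python3 - <<'E'
from h import *
show();go(.4903,.0347,.3003,2.6)
st,im=shot('wrist','f.png');q1=shot('top','ftop.png')
a=cv2.imread('pics/w1.png');b=cv2.imread('pics/f.png')
c=np.hstack([x[70:260,280:480] for x in (a,b)])
cv2.imwrite('pics/fc.png',cv2.resize(c,None,fx=2,fy=2,interpolation=cv2.INTER_CUBIC))
for n,(r0,r1,c0,c1) in dict(brush=(80,127,322,367),roller=(140,193,325,371),tumb=(190,256,320,371),rack=(150,240,285,305),soap=(70,170,500,580),jar=(205,256,498,555)).items():
    T=a[r0:r1,c0:c1];m=cv2.minMaxLoc(cv2.matchTemplate(b,T,cv2.TM_CCOEFF_NORMED));print(n,round(m[1],3),np.array(m[3])-[c0,r0])
for p in [(.521,.108,.034),(.525,.031,.104),(.527,-.046,.099)]: print(proj(im,p,st))
E
```

```text
t 61.4 p [0.4919 0.0342 0.2974] th 2.77 rot [ 9.997e-01  2.410e-02 -2.000e-04 -2.000e-04] F [-0.4 -0.8 -1.5] open 0.0857
to (0.4903, 0.0347, 0.3003, 2.6) shift [-1.6 -0.5 -2.9] turn 0.17
brush 0.905 [-2  0]
roller 0.98 [-2  0]
tumb 0.955 [-2  1]
rack 0.98 [-1  0]
soap 0.934 [1 0]
jar 0.974 [0 1]
[344.80050997 102.43504429]
[348.30564888 173.58482353]
[344.66869895 233.05591417]
```

View pics/fc.png

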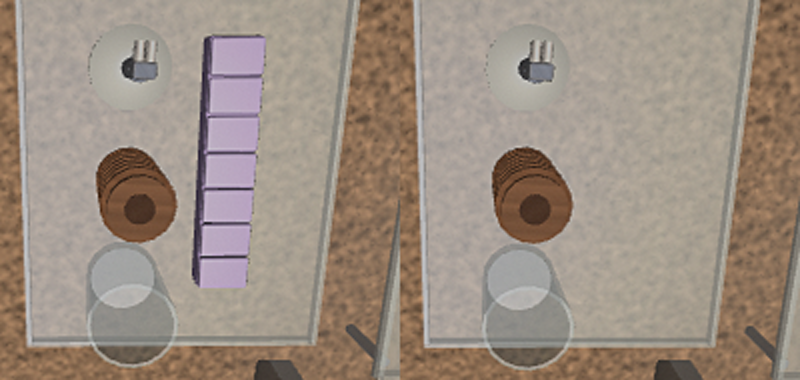

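View pics/ftop.png

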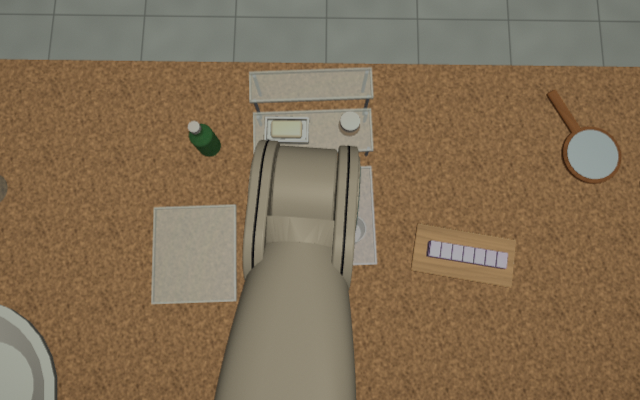

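The before/after pair shows all three things back to within about 1 px of their start relative to the rack. The pill box lies centred along the board, and the bystanders have not moved. Handing in.

```bash
python3 -c "
from h import *
print(ctrl.finish_job())"
```

```text
the job is handed in; nothing more can be done
None
```

The job is handed in after about 61 s of robot time. I stood the brush, roller and tumbler on the side tray and laid the pill box lids up along the centre of the bamboo board. I then stood the three back upright in their places on the lowest tray.

**Return positions:** in wrist pictures from almost the same pose before and after, all three stand upright within about 1 px (1–2 mm) of their starting places relative to the rack. A separate check on the roller alone, by template match, suggested it may sit about 1.3 mm off in x.

**Pill box:** it lies about 1–2 mm off the board's centre along its length and is aligned with it to within what I could see.

**Bystanders:** the soap dish and cream jar matched their starting pictures to within about 1 px. The rinse bottle looks unmoved in the top view, but I did not measure it.

**Forces and failed checks:** the wrist forces I read stayed below about 10 N, sampled at the end of moves. The detector missed the roller once on the side tray; template matching confirmed it was where I had put it.

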